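# Release and hold open a praline carrier's gate

## Task

Open the praline carrier for a colleague who will draw out the tray: pinch the yellow catch fully together first, then the green catch, then take the gate by its black post and swing it out past the brass detent until it stands wide open, about square to the carrier's front. The gate springs back, so finish while still holding it wide open with the fingers: do not let go. Leave everything else on the bench where it is.

Things in the scene. Friction and masses are not known exactly. Their poses are not given: they have to be found in the camera images.
- carrier: fixed praline carrier: white base, clear walls, aluminium header beam behind the gate (x 12 to 56, top z 120 mm). Origin: foot of the gate's hinge axis, on the table. x points from the gate back into the carrier, away from the robot; y along the closed gate to its hinge end; z up. Base x -130 to 260, y -215 to 20, 8 mm thick; the front 130 mm is an apron under the gate's swing
- carrier_hinge (a point): point on the gate's vertical hinge axis, 120 mm above the table; has the carrier's axes. The clear gate is 190 mm wide and 29 to 120 mm high, with short steel prongs on top up to 136 mm that the catches' hooks block
- gate_handle (a point): grip point on the axis of the gate's handle, an upright round black post 18 mm in diameter in front of the gate's free end; point 155 mm above the table, 20 mm under the post's top, post free above 115 mm. With the gate closed it is at (-30, -170) mm from the hinge axis in the carrier's axes; it turns with the gate
- gate (a joint): gate angle, rad: 0 closed (also at the start), growing as the handle swings out towards the robot, clockwise seen from above; stop at 1.65. Blocked while a catch is latched. A spring shuts it: about 1 N at the handle when closed, 3 N when wide
- detent_top (a point): top of the detent's brass dome (28 mm wide) on the apron, 22 mm above the table, 100 mm from the hinge axis; sprung downward. The gate rides over it near 0.85 rad (up to about 7 N at the handle) and is past it by 1.0; if let go there, it falls back to rest on it at about 1.0 rad
- yellow_mid (a point): centre of the yellow catch, half-way between its two yellow tabs, 144 mm above the table (tab tops 157); has the carrier's axes. Tabs 22 mm long (x), squeezed together along y: 52 mm over their outer faces when latched, 34 fully squeezed. The catches stand 32 mm behind the gate's plane, 45 and 145 mm from the hinge axis; which is where varies
- yellow_left (a joint): travel of the yellow catch's tab on the carrier's +y side, m: 0 latched (out), 0.009 fully squeezed in. Slides on its own against about 4 N of friction and stays where pushed; its hook frees the gate beyond about 0.006
- yellow_right (a joint): travel of the yellow catch's tab on the carrier's -y side, m: 0 latched (out), 0.009 fully squeezed in. Slides on its own against about 4 N of friction and stays where pushed; its hook frees the gate beyond about 0.006
- green_mid (a point): centre of the green catch, half-way between its two green tabs, 144 mm above the table (tab tops 157); has the carrier's axes. Tabs 22 mm long (x), squeezed together along y: 52 mm over their outer faces when latched, 34 fully squeezed. The catches stand 32 mm behind the gate's plane, 45 and 145 mm from the hinge axis; which is where varies
- green_left (a joint): travel of the green catch's tab on the carrier's +y side, m: 0 latched (out), 0.009 fully squeezed in. Slides on its own against about 4 N of friction and stays where pushed; its hook frees the gate beyond about 0.006
- green_right (a joint): travel of the green catch's tab on the carrier's -y side, m: 0 latched (out), 0.009 fully squeezed in. Slides on its own against about 4 N of friction and stays where pushed; its hook frees the gate beyond about 0.006
- praline_tray: steel tray 150 x 190 x 16 mm with twelve pralines, lying inside the carrier behind the gate; bystander, leave alone; origin: centre of its underside
- big_praline: loose yellow chocolate dome, 42 mm wide, 35 mm high, on the table just off the carrier's right (-y) side, beside the apron, outside the gate's sweep; bystander, leave alone; origin: centre of its underside
- butter_jar: small amber jar, 48 mm wide, 60 mm high, on the table just off the carrier's hinge (+y) side, beside the apron, outside the gate's sweep; bystander, leave alone; origin: centre of its underside
- pearl_bowl: white bowl of gold pearls, 116 mm wide, 45 mm high, left of the carrier; bystander, leave alone; origin: centre of its underside
- cocoa_bottle: green bottle, 54 mm wide, 130 mm high, left of the carrier; bystander, leave alone; origin: centre of its underside
- spatula: spatula lying on the table right of the carrier; bystander, leave alone; origin: middle of its length on the table
- mould: pale praline mould slab 135 x 200 x 24 mm, right of the carrier; bystander, leave alone; origin: centre of its underside

How it is judged:
On the way, in this order (a step that is already met when the one before it is completed fails the run):
1. both tabs of the yellow catch squeezed in, the green catch still latched (value of joint each of yellow_left, yellow_right above 0.0065 m and value of joint each of green_left, green_right below 0.004 m), for 0.1 s.
2. both tabs of the green catch squeezed in (value of joint each of green_left, green_right above 0.0065 m), for 0.1 s.
3. the gate swung out past its detent (value of joint gate above 1.1 rad), for 0.1 s.
At the end, for the whole second after the job is handed in: the gate stands still more than 1.3 rad (75 deg) open, held there by the fingers (contact force above 0.5 N), all four catch tabs are still in by more than 5.5 mm, and no bystander has moved more than 30 mm (value of joint gate above 1.3 rad and velocity of joint gate between -0.1 and 0.1 rad/s and contact force between the fingers and gate above 0.5 N and value of joint each of yellow_left, yellow_right, green_left, green_right above 0.0055 m and distance of each of praline_tray, big_praline, butter_jar, pearl_bowl, cocoa_bottle, spatula, mould from where it was at the start of the episode below 0.03 m); the arm keeps its last pose, push and grip.
It fails at once if the green catch is squeezed before the yellow one (value of joint any of green_left, green_right above 0.0055 m and value of joint any of yellow_left, yellow_right below 0.005 m).
It fails at once if a bystander is pushed more than 30 mm (distance of any of praline_tray, big_praline, butter_jar, pearl_bowl, cocoa_bottle, spatula, mould from where it was at the start of the episode above 0.03 m).
It also fails if it takes over 67 s, if anything falls off the work surface, if the arm or the gripper's body presses on something with over 40 N, if the wrist force passes 120 N, or if a joint passes its speed limit or range.

## Robot

A 7-joint arm with a two-finger parallel gripper is mounted at the origin on the work surface. World frame = base frame: x ahead of the robot, y to its left, z up, the work surface at z = 0. Lengths are in m, angles in rad, forces in N, time in s.
With the tool pointing down it reaches from about 0.4 to 0.85 m from the base axis. Payload 4.5 kg.
Tool frame: the origin (TCP) lies midway between the tips of the shut fingers; the grasp point (between the pads) lies 19 mm behind it; z points along the fingers, y is the line along which they close (so a half turn about z gives the same grasp; the last joint's range is limited). The gripper opens to 88 mm and grips with 3 to 60 N. Pads are 18 mm wide; open, the fingers measure 123 mm over their backs; the gripper's body (75 mm by 187 mm) begins 45 mm behind the grasp point.
Start: joints at [1.187, 0.689, -0.195, 1.565, 0.157, 0.902, -0.215], TCP at [0.254, -0.571, 0.239] pointing down, gripper open.
Joint ranges: [-3.01, 3.01], [-0.46, 2.08], [-1.47, 1.51], [0.13, 2.56], [-1, 4.14], [0.04, 2.09], [-2.66, 2.66]. Speed limits (rad/s): [2.57, 2.57, 3.14, 3.14, 3.14, 3.14, 3.14].

## Interface

Orientations are given as a unit quaternion [x, y, z, w].
In Python, from plant import r gives the robot as it stands. The module is installed in compiled form; this text tells all that it offers.
- The arm moves only by the tool step_arm, never from a script. Its argument "series" is a list of rows, each a list of 7 numbers: the shift along the world's x, y, z in mm, then the turn, a rotation vector about the world's x, y, z in rad, then the closure, from 0 (fully open) to 1 (shut). A call has 1 to 20 rows; each row shifts and turns the commanded pose from where the row before left it; what a row does not reach is not made up. A row lasts 1/10 s, in which the tool goes at most 50 mm and 8.59 degrees, less where a joint would pass 70% of its speed; a pose out of reach is approached as far as the arm can. A call is refused whole if a number of a shift passes 50 or a number of a turn 0.15, either way. A call with a gripper value outside its range is refused whole. The fingers move at their own pace and stop on an object; "force" is the grip in N (left out, the last holds). Time passes only in rows, so rows that do not move let the fingers close. It gives the time, the measured TCP pose, the force, the opening and the grip force at its end, in the units of the state.
- r.get_state(): the state, without advancing time (a new reading comes with each control period).
- r.snapshot(name): name is "side" or "top"; returns (picture, depth): 420x560x3 uint8, blue, green, red; 420x560 float32, m along the optical axis (not along the pixel's ray), 0 where there is no reading.
- r.get_calibration(name): a dict with "intrinsics" (3x3 intrinsics, pixels), "dist_coeffs" ([k1, k2, p1, p2, k3] as OpenCV has them; the pictures are not rectified), "pose" (4x4, takes a point from camera to world coordinates). Camera axes: x right, y up, looking along -z (the intrinsics and any distortion apply to the point x, -y, -z); pixel columns grow to the right and rows downward; lengths in m; the calibration is good to about 2 mm. A picture is of the moment at which its call begins. get_calibration takes no time and is no camera call.
- r.finish_job(): hands the job in; it is judged then, once.
The state is a dict: "clock": time; "q": joint angles; "qd": joint speeds; "joint_torque": joint torques, N m; "tool_pos": TCP position; "eef_rot": TCP orientation; "contact_force": force on the tool from outside, world axes, zero at the start; "moment": the same for the moment, N m; "opening": opening from 0.0 (shut) to 1.0 (fully open); "finger_force": force on a finger pad.
Only numpy, scipy, OpenCV 4.12 (cv2) and the standard library are available. Lean on these libraries where they do the work, as an engineer would, in place of code of your own. Each camera call takes 0.05 s, during which the arm holds its last target. There are 200 camera calls.

## Working session

There is one attempt and no reset: what is moved stays moved. The work goes in short steps, Python scripts to look and compute and a tool call to move; the robot and the scene stay as the last step left them, time stands still between calls to the robot, and variables do not carry over. Pictures are saved under pics/ and viewed, at most 10 in all, crops included, and the job is handed in when it is done.

Besides the shell and the picture viewer there is one more tool, called after "Emit:" by a JSON object that holds its "name" and its "arguments". step_arm: Moves the arm, as the interface text tells. Its arguments: {"type":"object","properties":{"series":{"type":"array"},"force":{"type":"number"}},"required":["series"]}

```bash
mkdir -p pics; cat > h.py <<'E'
import numpy as np, cv2
from plant import r
def snap(n,name):
    p,d=r.snapshot(n); cv2.imwrite(f'pics/{name}.png',p); np.save(f'pics/{name}.npy',d); return p,d
def world(n,d,u,v,k=1,z=None):
    c=r.get_calibration(n); K=np.array(c['intrinsics'],float); T=np.array(c['pose'])
    x,y=cv2.undistortPoints(np.array([[[u,v]]],float),K,np.array(c['dist_coeffs'],float))[0,0]
    ray=np.array([x,-y,-1.])
    if z is not None:
        w=T[:3,:3]@ray; return T[:3,3]+w*(z-T[2,3])/w[2]
    a=d[int(v)-k:int(v)+k+1,int(u)-k:int(u)+k+1]; a=a[a>0]
    return T[:3,:3]@(ray*np.median(a))+T[:3,3]
E
python3 - <<'E'
from h import *
for n in('top','side'):
    p,d=snap(n,n+'0'); print(n,r.get_calibration(n))
s=r.get_state(); print(s)
E
```

```text
top {'intrinsics': array([[395.41314669,   0.        , 280.33996016],
       [  0.        , 395.41314669, 212.03396527],
       [  0.        ,   0.        ,   1.        ]]), 'dist_coeffs': array([-0.1079089,  0.       ,  0.       ,  0.       ,  0.       ]), 'pose': array([[ 0.00790793,  0.99150681, -0.12981416,  0.46416836],
       [-0.99976805,  0.00523875, -0.02089013,  0.00663489],
       [-0.02003264,  0.12994924,  0.99131826,  1.18467947],
       [ 0.        ,  0.        ,  0.        ,  1.        ]])}
side {'intrinsics': array([[530.1123619 ,   0.        , 273.92612102],
       [  0.        , 530.1123619 , 203.34867726],
       [  0.        ,   0.        ,   1.        ]]), 'dist_coeffs': array([-0.13981129,  0.        ,  0.        ,  0.        ,  0.        ]), 'pose': array([[ 0.77079818,  0.38858816, -0.50484592, -0.20729887],
       [-0.63698702,  0.45658748, -0.62110821, -0.99955106],
       [-0.01084897,  0.80032938,  0.59946241,  1.08828897],
       [ 0.        ,  0.        ,  0.        ,  1.        ]])}
{'clock': 0.1, 'q': array([ 1.18681196,  0.6898836 , -0.19452108,  1.5662512 ,  0.15732763,
        0.90248205, -0.21507329]), 'qd': array([ 0.00172127, -0.00267257,  0.00091939, -0.00242977,  0.00031874,
       -0.00220659,  0.00041922]), 'joint_torque': array([-1.91532599e-03, -5.28497958e+01, -1.27086829e+00, -1.53836864e+01,
       -5.25166048e-02,  2.07709782e-03,  4.14684735e-05]), 'tool_pos': array([ 0.25331005, -0.57074573,  0.23799758]), 'eef_rot': array([ 9.78248242e-01,  2.07436044e-01, -2.36764316e-04, -7.80140266e-04]), 'contact_force': array([-0.1575078 ,  0.53682884,  0.08083849]), 'moment': array([-0.02830568, -0.01679485, -0.01251564]), 'finger_force': 0.0, 'opening': 1.0000750429812175}
```

View pics/top0.png

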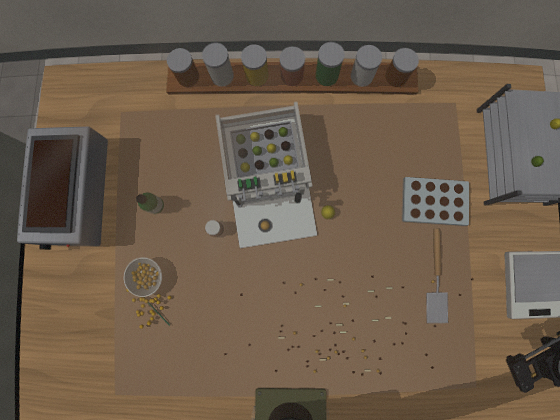

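View pics/side0.png

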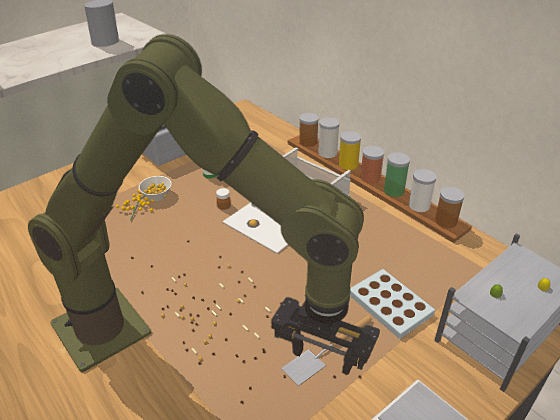

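The top view shows the carrier with the green catch near (248,184), the yellow one near (286,178), the black post near (298,197) and the detent near (265,226). In the side view the arm hides the carrier. Next I'll enlarge the top view.

```bash
python3 - <<'E'
from h import *
p=cv2.imread('pics/top0.png'); cv2.imwrite('pics/crop0.png',cv2.resize(p[155:255,210:343],None,fx=6,fy=6,interpolation=cv2.INTER_CUBIC)[:600,:800])
d=np.load('pics/top0.npy')
for u,v in [(248,184),(286,178),(298,197),(265,226),(234,212),(316,238),(239,246)]: print(u,v,world('top',d,u,v).round(4))
E
```

```text
248 184 [0.6766 0.1164 0.1408]
286 178 [0.6935 0.0141 0.1405]
298 197 [ 0.6356 -0.0174  0.1763]
265 226 [0.5746 0.0762 0.0215]
234 212 [0.6177 0.1712 0.0072]
316 238 [ 0.5414 -0.0758  0.001 ]
239 246 [0.5157 0.1543 0.0044]
```

View pics/crop0.png

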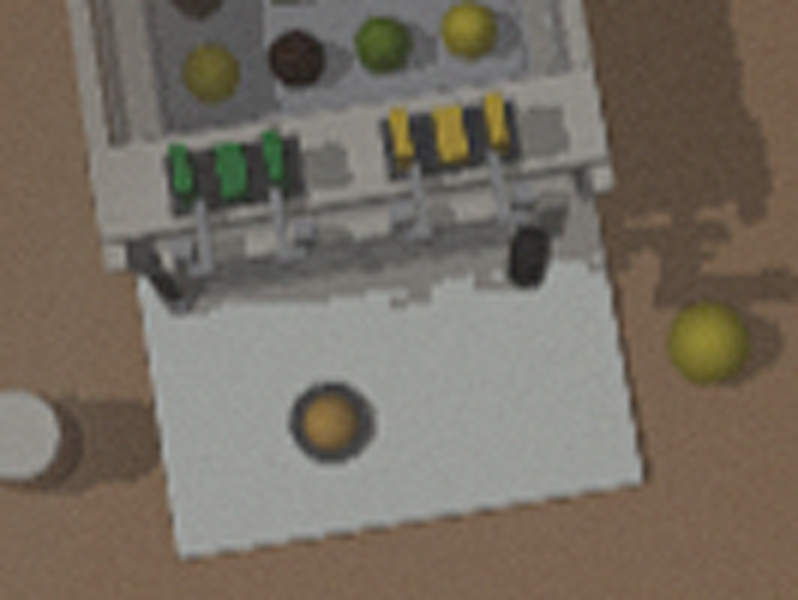

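```bash
python3 - <<'E'
from h import *
P=[((183,556),.008,(-130,20)),((643,483),.008,(-130,-215)),((227,160),.157,(32,-45)),((449,128),.157,(32,-145)),((532,237),.175,(-30,-170)),((331,420),.022,None)]
W=[];C=[]
for (x,y),z,c in P:
    w=world('top',None,210+(x+.5)/6-.5,155+(y+.5)/6-.5,z=z); print(c,w.round(4))
    if c: W.append(w[:2]*1000);C.append(c)
W=np.array(W);C=np.array(C,float)
a=C-C.mean(0);b=W-W.mean(0)
th=np.arctan2((a[:,0]*b[:,1]-a[:,1]*b[:,0]).sum(),(a*b).sum()); R=np.array([[np.cos(th),-np.sin(th)],[np.sin(th),np.cos(th)]])
t=W.mean(0)-R@C.mean(0); print('yaw',th,'hinge',t); print((W-(C@R.T+t)).round(1))
for n,c in dict(green=(32,-45),yellow=(32,-145),handle=(-30,-170),det=(-75,-66)).items(): print(n,R@np.array(c)+t)
from scipy.spatial.transform import Rotation as Q
s=r.get_state(); print(Q.from_quat(s['eef_rot']).as_matrix().round(3))
E
```

```text
(-130, 20) [0.5118 0.1505 0.008 ]
(-130, -215) [ 0.5496 -0.0775  0.008 ]
(32, -45) [0.6808 0.1164 0.157 ]
(32, -145) [0.6955 0.0182 0.157 ]
(-30, -170) [ 0.6435 -0.0181  0.175 ]
None [0.5788 0.0769 0.022 ]
yaw 0.17148189029094213 hinge [641.84608896 154.99660201]
[[ 1.5 -2. ]
 [-0.8  1.5]
 [-0.3  0.3]
 [-2.6  0.6]
 [ 2.2 -0.5]]
green [681.05566527 116.11718425]
yellow [698.1199344   17.58388674]
handle [641.29535722 -17.6292845 ]
det [579.20853345  77.16642381]
[[ 0.914  0.406 -0.001]
 [ 0.406 -0.914  0.001]
 [-0.    -0.002 -1.   ]]
```

Emit:
{"name": "step_arm", "arguments": {"series": [[24, 32, 0, 0, 0, -0.014, 0], [24, 32, 0, 0, 0, -0.014, 0], [24, 32, 0, 0, 0, -0.014, 0], [24, 32, 0, 0, 0, -0.014, 0], [24, 32, 0, 0, 0, -0.014, 0], [24, 32, 0, 0, 0, -0.014, 0], [24, 32, 0, 0, 0, -0.014, 0], [24, 32, 0, 0, 0, -0.014, 0], [24, 32, 0, 0, 0, -0.014, 0], [24, 32, 0, 0, 0, -0.014, 0], [24, 32, 0, 0, 0, -0.014, 0], [24, 32, 0, 0, 0, -0.014, 0], [24, 32, 0, 0, 0, -0.014, 0], [24, 32, 0, 0, 0, -0.014, 0], [24, 32, 0, 0, 0, -0.014, 0], [24, 32, 0, 0, 0, -0.014, 0], [24, 32, 0, 0, 0, -0.014, 0], [24, 32, 0, 0, 0, -0.014, 0]], "force": 20}}

```text
clock: 1.9
tool_pos: [0.686, 0.0062, 0.2382]
eef_rot: [0.997, 0.083, -0.001, 0.0]
contact_force: [1.2, -0.5, -0.2]
opening: 0.998
finger_force: 0.0
```

Emit:
{"name": "step_arm", "arguments": {"series": [[11, 12, 0, 0, 0, 0, 0], [0, 0, -25, 0, 0, 0, 0], [0, 0, -25, 0, 0, 0, 0], [0, 0, -20, 0, 0, 0, 0], [0, 0, 0, 0, 0, 0, 0], [0, 0, 0, 0, 0, 0, 0]]}}

```text
clock: 2.5
tool_pos: [0.6965, 0.0168, 0.1687]
eef_rot: [0.997, 0.083, -0.0, 0.0]
contact_force: [-0.4, 0.0, 0.1]
opening: 0.996
finger_force: 0.0
```

```bash
python3 - <<'E'
from h import *
p,d=snap('side','side1'); cv2.imwrite('pics/crop1.png',cv2.resize(p[120:270,200:400],None,fx=4,fy=4,interpolation=cv2.INTER_CUBIC))
s=r.get_state(); print(s['tool_pos'],s['contact_force'])
E
```

```text
[0.69720443 0.01675842 0.16958523] [ 0.11122528 -0.22754557  0.89058841]
```

View pics/crop1.png

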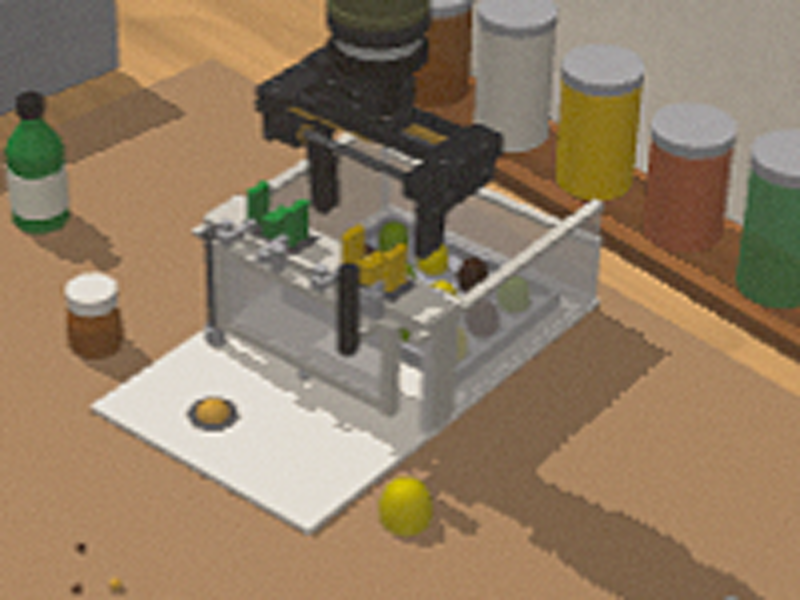

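The side crop shows both fingertips, at about (325,208) and (430,257) in crop pixels, above the yellow catch. Its tab tops are at about (354,230) and (397,247). I'll check the centring from these.

```bash
python3 - <<'E'
from h import *
for n,(x,y),z in [('ytabL',(354,229),.157),('ytabR',(397,246),.157),('gL',(259,187),.157),('gR',(300,204),.157),('post',(348,267),.175),('fL',(325,208),.17),('fR',(430,257),.17)]:
    print(n,world('side',None,200+(x+.5)/4-.5,120+(y+.5)/4-.5,z=z).round(4))
E
```

```text
ytabL [0.6993 0.0433 0.157 ]
ytabR [0.7093 0.0039 0.157 ]
gL [0.6806 0.1392 0.157 ]
gR [0.6898 0.0984 0.157 ]
post [ 0.645  -0.0125  0.175 ]
fL [0.6886 0.0659 0.17  ]
fR [ 0.7057 -0.0374  0.17  ]
```

Emit:
{"name": "step_arm", "arguments": {"series": [[2, 2, -20, 0, 0, 0, 0], [0, 0, -18, 0, 0, 0, 0], [0, 0, 0, 0, 0, 0, 0.2], [0, 0, 0, 0, 0, 0, 0.3], [0, 0, 0, 0, 0, 0, 0.36], [0, 0, 0, 0, 0, 0, 0.36]]}}

```text
clock: 3.15
tool_pos: [0.6995, 0.0187, 0.1323]
eef_rot: [0.997, 0.083, 0.001, 0.0]
contact_force: [-0.6, -0.4, -0.1]
opening: 0.661
finger_force: 0.0
```

Emit:
{"name": "step_arm", "arguments": {"series": [[0, 0, 0, 0, 0, 0, 0.4], [0, 0, 0, 0, 0, 0, 0.4], [0, 0, 0, 0, 0, 0, 0.4]]}}

```text
clock: 3.45
tool_pos: [0.6988, 0.019, 0.131]
eef_rot: [0.997, 0.083, 0.0, -0.0]
contact_force: [0.1, 0.3, 0.4]
opening: 0.597
finger_force: 0.3
```

Emit:
{"name": "step_arm", "arguments": {"series": [[0, 0, 0, 0, 0, 0, 0.45], [0, 0, 0, 0, 0, 0, 0.45], [0, 0, 0, 0, 0, 0, 0.45]]}}

```text
clock: 3.75
tool_pos: [0.6987, 0.0195, 0.131]
eef_rot: [0.997, 0.083, 0.0, -0.0]
contact_force: [-0.1, 2.7, 2.4]
opening: 0.549
finger_force: 2.8
```

Emit:
{"name": "step_arm", "arguments": {"series": [[0, 2, 0, 0, 0, 0, 0.45], [0, 0, 0, 0, 0, 0, 0.55], [0, 0, 0, 0, 0, 0, 0.6], [0, 0, 0, 0, 0, 0, 0.6]]}}

```text
clock: 4.15
tool_pos: [0.6987, 0.0201, 0.1309]
eef_rot: [0.997, 0.083, 0.0, 0.0]
contact_force: [-0.9, -0.7, 3.8]
opening: 0.398
finger_force: 4.2
```

Emit:
{"name": "step_arm", "arguments": {"series": [[0, 0, 0, 0, 0, 0, 0.7], [0, 0, 0, 0, 0, 0, 0.7], [0, 0, 0, 0, 0, 0, 0.7]]}}

```text
clock: 4.45
tool_pos: [0.6988, 0.0195, 0.131]
eef_rot: [0.997, 0.082, 0.0, 0.001]
contact_force: [-0.7, -3.3, 4.5]
opening: 0.378
finger_force: 20.0
```

Emit:
{"name": "step_arm", "arguments": {"series": [[0, 0, 0, 0, 0, 0, 0.2], [0, 0, 0, 0, 0, 0, 0.1], [0, 0, 0, 0, 0, 0, 0], [0, 0, 0, 0, 0, 0, 0], [0, 0, 25, 0, 0, 0, 0], [0, 0, 25, 0, 0, 0, 0], [-4, 24, 0, 0, 0, 0, 0], [-4, 24, 0, 0, 0, 0, 0], [-4, 24, 0, 0, 0, 0, 0], [-4, 25, 0, 0, 0, 0, 0], [0, 0, 0, 0, 0, 0, 0], [0, 0, 0, 0, 0, 0, 0]]}}

```text
clock: 5.65
tool_pos: [0.6825, 0.118, 0.1806]
eef_rot: [0.997, 0.083, -0.0, 0.0]
contact_force: [0.5, -0.2, -0.1]
opening: 0.999
finger_force: 0.0
```

```bash
python3 - <<'E'
from h import *
p,d=snap('side','side2'); cv2.imwrite('pics/crop2.png',cv2.resize(p[150:225,240:340],None,fx=8,fy=8,interpolation=cv2.INTER_CUBIC))
s=r.get_state(); print(s['tool_pos'],s['contact_force'],s['opening'])
E
```

```text
[0.68281861 0.11628922 0.18064541] [-0.17685088 -0.77695181  0.01197859] 0.9975622092019002
```

View pics/crop2.png

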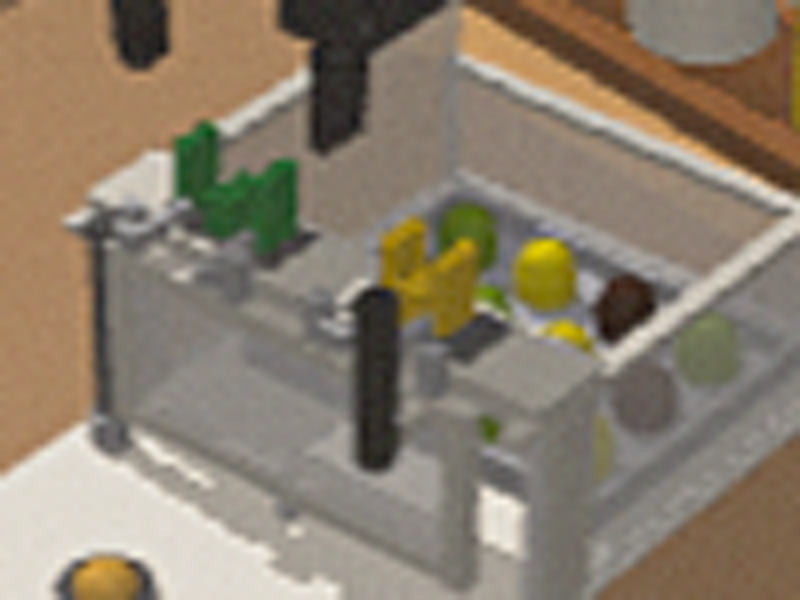

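The yellow tabs, at crop (405,240) and (455,260), are now pressed against the fixed centre. The green tabs, at (197,150) and (278,195), are still apart. Next I'll squeeze the green catch.

Emit:
{"name": "step_arm", "arguments": {"series": [[0, 1, -25, 0, 0, 0, 0], [0, 0, -25, 0, 0, 0, 0], [0, 0, 0, 0, 0, 0, 0.2], [0, 0, 0, 0, 0, 0, 0.35], [0, 0, 0, 0, 0, 0, 0.45], [0, 0, 0, 0, 0, 0, 0.45], [0, 0, 0, 0, 0, 0, 0.45]]}}

```text
clock: 6.4
tool_pos: [0.6833, 0.1187, 0.1319]
eef_rot: [0.997, 0.083, 0.001, -0.0]
contact_force: [-0.5, -1.9, 2.6]
opening: 0.569
finger_force: 2.1
```

Emit:
{"name": "step_arm", "arguments": {"series": [[0, 0, 0, 0, 0, 0, 0.55], [0, 0, 0, 0, 0, 0, 0.6], [0, 0, 0, 0, 0, 0, 0.7], [0, 0, 0, 0, 0, 0, 0.7], [0, 0, 0, 0, 0, 0, 0.7]]}}

```text
clock: 6.9
tool_pos: [0.6834, 0.1183, 0.1319]
eef_rot: [0.997, 0.083, 0.001, 0.0]
contact_force: [-0.8, -0.5, 6.6]
opening: 0.378
finger_force: 20.0
```

Emit:
{"name": "step_arm", "arguments": {"series": [[0, 0, 0, 0, 0, 0, 0.2], [0, 0, 0, 0, 0, 0, 0.1], [0, 0, 0, 0, 0, 0, 0], [0, 0, 0, 0, 0, 0, 0], [0, 0, 30, 0, 0, 0, 0], [0, 0, 40, 0, 0, 0, 0], [-8, -26, 0, 0, 0, 0, 0], [-8, -27, 0, 0, 0, 0, 0], [-8, -27, 0, 0, 0, 0, 0], [-8, -27, 0, 0, 0, 0, 0], [-9, -27, 0, 0, 0, 0, 0], [0, 0, 0, 0, 0, 0, 0], [0, 0, 0, 0, 0, 0, 0]]}}

```text
clock: 8.2
tool_pos: [0.6417, -0.0155, 0.2008]
eef_rot: [0.997, 0.082, 0.0, -0.0]
contact_force: [0.6, 0.1, -0.2]
opening: 0.999
finger_force: 0.0
```

```bash
python3 - <<'E'
from h import *
p,d=snap('side','side3'); cv2.imwrite('pics/crop3.png',cv2.resize(p[150:225,240:340],None,fx=8,fy=8,interpolation=cv2.INTER_CUBIC))
s=r.get_state(); print(s['tool_pos'],s['contact_force'],s['opening'])
E
```

```text
[ 0.64193481 -0.01392099  0.20071666] [ 1.00503152  0.22861035 -0.89275752] 0.9988178290653223
```

View pics/crop3.png

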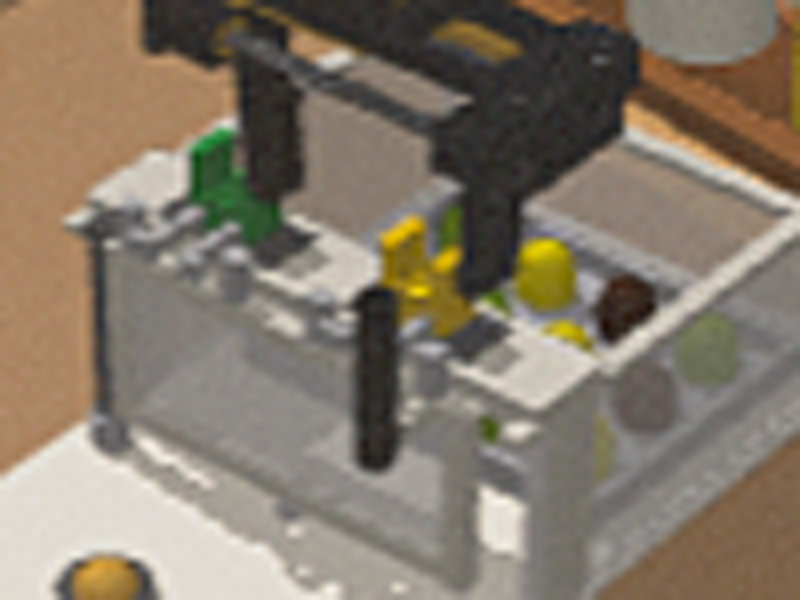

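Both green tabs are now in, around crop (215,170). The fingers straddle the post, whose top is at (376,290). I'll lower and grip.

Emit:
{"name": "step_arm", "arguments": {"series": [[0, 0, -30, 0, 0, 0, 0], [0, 0, -29, 0, 0, 0, 0], [0, 0, 0, 0, 0, 0, 0.3], [0, 0, 0, 0, 0, 0, 0.6], [0, 0, 0, 0, 0, 0, 0.75], [0, 0, 0, 0, 0, 0, 0.75], [0, 0, 0, 0, 0, 0, 0.75]]}}

```text
clock: 8.95
tool_pos: [0.6424, -0.0152, 0.143]
eef_rot: [0.997, 0.083, 0.001, 0.0]
contact_force: [-1.0, -0.8, 0.1]
opening: 0.567
finger_force: 0.0
```

Emit:
{"name": "step_arm", "arguments": {"series": [[0, 0, 0, 0, 0, 0, 0.85], [0, 0, 0, 0, 0, 0, 0.85], [0, 0, 0, 0, 0, 0, 0.85], [0, 0, 0, 0, 0, 0, 0.85]]}}

```text
clock: 9.35
tool_pos: [0.6416, -0.0153, 0.1418]
eef_rot: [0.997, 0.083, -0.0, 0.0]
contact_force: [0.5, -3.0, 1.3]
opening: 0.207
finger_force: 2.6
```

Emit:
{"name": "step_arm", "arguments": {"series": [[0, -1, 0, 0, 0, 0, 0.95], [0, 0, 0, 0, 0, 0, 0.95], [0, 0, 0, 0, 0, 0, 0.95]], "force": 35}}

```text
clock: 9.65
tool_pos: [0.6417, -0.0157, 0.1417]
eef_rot: [0.997, 0.083, 0.0, -0.0]
contact_force: [0.9, 1.7, 0.1]
opening: 0.193
finger_force: 35.0
```

```bash
python3 - <<'E'
import numpy as np
t=np.arange(0,1.53,.06);x=-1.5*np.cos(t)-172.6*np.sin(t);y=1.5*np.sin(t)-172.6*np.cos(t)
print([(round(a,1),round(b,1)) for a,b in zip(np.diff(x),np.diff(y))])
for i in (10,15,20,25): print(i,t[i],x[i]+1.5,y[i]+172.6)
E
```

```text
[(np.float64(-10.3), np.float64(0.4)), (np.float64(-10.3), np.float64(1.0)), (np.float64(-10.2), np.float64(1.6)), (np.float64(-10.1), np.float64(2.2)), (np.float64(-10.0), np.float64(2.8)), (np.float64(-9.8), np.float64(3.4)), (np.float64(-9.5), np.float64(4.0)), (np.float64(-9.3), np.float64(4.6)), (np.float64(-9.0), np.float64(5.1)), (np.float64(-8.7), np.float64(5.7)), (np.float64(-8.3), np.float64(6.2)), (np.float64(-7.9), np.float64(6.7)), (np.float64(-7.5), np.float64(7.1)), (np.float64(-7.1), np.float64(7.6)), (np.float64(-6.6), np.float64(8.0)), (np.float64(-6.1), np.float64(8.4)), (np.float64(-5.6), np.float64(8.7)), (np.float64(-5.1), np.float64(9.0)), (np.float64(-4.5), np.float64(9.3)), (np.float64(-4.0), np.float64(9.6)), (np.float64(-3.4), np.float64(9.8)), (np.float64(-2.8), np.float64(10.0)), (np.float64(-2.2), np.float64(10.1)), (np.float64(-1.6), np.float64(10.2)), (np.float64(-1.0), np.float64(10.3))]
10 0.6 -97.19529433034762 30.994036576682078
15 0.8999999999999999 -134.6346395541096 66.48510984092454
20 1.2 -159.91348286965825 111.45511020627697
25 1.5 -170.77374049036135 161.88700147206055
```

Emit:
{"name": "step_arm", "arguments": {"series": [[-10.3, 0.4, 0, 0, 0, 0, 0.95], [-10.3, 1, 0, 0, 0, 0, 0.95], [-10.2, 1.6, 0, 0, 0, 0, 0.95], [-10.1, 2.2, 0, 0, 0, 0, 0.95], [-10, 2.8, 0, 0, 0, 0, 0.95], [-9.8, 3.4, 0, 0, 0, 0, 0.95], [0, 0, 0, 0, 0, 0, 0.95]]}}

```text
clock: 10.35
tool_pos: [0.5808, -0.0056, 0.1417]
eef_rot: [0.997, 0.082, 0.0, 0.001]
contact_force: [2.2, -1.1, -4.6]
opening: 0.192
finger_force: 35.0
```

Emit:
{"name": "step_arm", "arguments": {"series": [[-9.5, 4, 0, 0, 0, 0, 0.95], [-9.3, 4.6, 0, 0, 0, 0, 0.95], [-9, 5.1, 0, 0, 0, 0, 0.95], [-8.7, 5.7, 0, 0, 0, 0, 0.95], [-8.3, 6.2, 0, 0, 0, 0, 0.95], [-7.9, 6.7, 0, 0, 0, 0, 0.95], [0, 0, 0, 0, 0, 0, 0.95]]}}

```text
clock: 11.05
tool_pos: [0.5243, 0.0252, 0.1416]
eef_rot: [0.997, 0.082, -0.003, 0.002]
contact_force: [-2.2, -7.8, 0.2]
opening: 0.193
finger_force: 35.0
```

Emit:
{"name": "step_arm", "arguments": {"series": [[-7.5, 7.1, 0, 0, 0, 0, 0.95], [-7.1, 7.6, 0, 0, 0, 0, 0.95], [-6.6, 8, 0, 0, 0, 0, 0.95], [-6.1, 8.4, 0, 0, 0, 0, 0.95], [-5.6, 8.7, 0, 0, 0, 0, 0.95], [-5.1, 9, 0, 0, 0, 0, 0.95], [0, 0, 0, 0, 0, 0, 0.95]]}}

```text
clock: 11.75
tool_pos: [0.4843, 0.0741, 0.1415]
eef_rot: [0.997, 0.082, -0.006, 0.002]
contact_force: [-6.1, -7.1, 3.9]
opening: 0.195
finger_force: 35.0
```

Emit:
{"name": "step_arm", "arguments": {"series": [[-7, 9.3, 0, 0, 0, 0, 0.95], [-6, 9.6, 0, 0, 0, 0, 0.95], [-5, 9.8, 0, 0, 0, 0, 0.95], [-3, 10, 0, 0, 0, 0, 0.95], [-2, 10, 0, 0, 0, 0, 0.95], [-1, 10, 0, 0, 0, 0, 0.95], [0, 0, 0, 0, 0, 0, 0.95]]}}

```text
clock: 12.45
tool_pos: [0.4618, 0.1346, 0.1413]
eef_rot: [0.997, 0.083, -0.004, 0.001]
contact_force: [-5.1, -4.9, 2.6]
opening: 0.191
finger_force: 35.0
```

Emit:
{"name": "step_arm", "arguments": {"series": [[0, 4, 0, 0, 0, 0, 0.95], [0, 0, 0, 0, 0, 0, 0.95], [0, 0, 0, 0, 0, 0, 0.95], [0, 0, 0, 0, 0, 0, 0.95], [0, 0, 0, 0, 0, 0, 0.95]]}}

```text
clock: 12.95
tool_pos: [0.4613, 0.1371, 0.1414]
eef_rot: [0.997, 0.083, -0.005, 0.002]
contact_force: [-4.4, -4.7, 3.0]
opening: 0.179
finger_force: 35.0
```

```bash
python3 - <<'E'
from h import *
p,d=snap('side','side4'); q,_=snap('top','top4')
a=cv2.resize(p[140:290,150:350],(600,450),interpolation=cv2.INTER_CUBIC); b=q[155:255,205:345]
cv2.imwrite('pics/crop4.png',cv2.resize(p[140:270,190:363],None,fx=4.6,fy=4.6,interpolation=cv2.INTER_CUBIC))
s=r.get_state(); print(s['tool_pos'],s['contact_force'],s['opening'],s['finger_force'],s['qd'].round(3))
E
```

```text
[0.46131811 0.13711938 0.1413431 ] [-4.65335075 -5.39558342  2.92225107] 0.18592380542490883 34.98084705322981 [-0.002  0.001  0.001 -0.001 -0.     0.     0.002]
```

View pics/crop4.png

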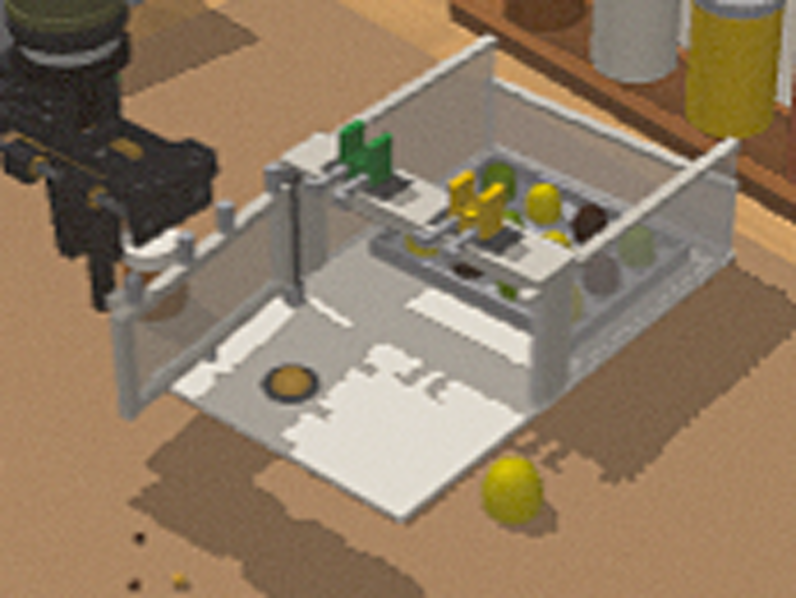

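The gate stands wide open, with its top edge running from about (283,193) to (122,305) in the crop. All the tabs are in, the jar still stands behind the gate, and the fingers are on the post. Now to check the angle.

```bash
python3 - <<'E'
from h import *
a,b=[world('side',None,190+(x+.5)/4.6-.5,140+(y+.5)/4.6-.5,z=.12) for x,y in((283,193),(122,305))]
v=b-a; print(a,b,np.linalg.norm(v)); c=np.arctan2(-np.cos(.166),np.sin(.166)); print('gate', (c-np.arctan2(v[1],v[0]))%(2*np.pi))
s=r.get_state(); print(s['clock'],s['tool_pos'])
E
```

```text
[0.62683319 0.14182578 0.12      ] [0.46612457 0.10751826 0.12      ] 0.16432974661229433
gate 1.5264767679396143
13.05 [0.46131811 0.13711938 0.1413431 ]
```

```bash
python3 -c "
from plant import r
print(r.finish_job())"
```

```text
the job is handed in; nothing more can be done
None
```

I pinched the yellow catch fully in, then the green one, and swung the gate past the detent to about 1.45–1.5 rad. I handed the job in at about 13 s with the fingers still gripping the post; no pass or fail result came back.

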